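Tip a parts case off its end and stack it

ROBOT

A 6-joint arm with a two-finger parallel gripper is mounted at the origin on the work surface. World frame = base frame: x ahead of the robot, y to its left, z up, the work surface at z = 0. Lengths are in m, angles in rad, forces in N, time in s.
With the tool pointing down it reaches from about 0.3 to 0.75 m from the base axis. Payload 8.5 kg.
Tool frame: the origin (TCP) lies midway between the tips of the shut fingers; the grasp point (between the pads) lies 19 mm behind it (env.pinch_z is the distance from the TCP to the grasp point, in m); z points along the fingers, y is the line along which they close (so a half turn about z gives the same grasp; the last joint's range is limited). The gripper opens to 88 mm and grips with 3 to 60 N. Pads are 18 mm wide; open, the fingers measure 123 mm over their backs; the gripper's body (75 mm by 187 mm) begins 45 mm behind the grasp point.
Start: joints at [0.987, 0.381, 1.297, -0, 1.464, -0.215], TCP at [0.198, 0.513, 0.211] pointing down, gripper open.
Joint ranges: [-3.11, 3.11], [-0.89, 2.33], [0.22, 2.48], [-1.42, 4.56], [0.17, 2.85], [-2.88, 2.88]. Speed limits (rad/s): [2.39, 2.39, 3.14, 3.14, 3.14, 3.14].

INTERFACE

Orientations are given as a rotation vector (axis times angle).
In Python, from rig import env gives the robot as it stands.
- The arm moves only by the shell command python3 drive.py [OPENING] [FORCE], which reads ROWS from standard input. ROWS is a JSON list of rows, 1 to 8 of them, each of 4 numbers: dx, dy, dz in m, then a turn about the tool's z in rad; each row is the pose to reach, as a shift and turn from the pose commanded when the command began, along the tool's axes at that moment; what a row does not reach only later rows make up. A row lasts 1/12 s, in which the tool goes at most 0.0417 m and 0.125 rad, less where a joint would pass 70% of its speed; a pose out of reach is approached as far as the arm can. OPENING is the finger opening in m, set as the command begins (- or left out keeps the last). The fingers move at their own pace and stop on an object; FORCE is the grip in N (left out, the last holds). Time passes only in rows, so rows that do not move let the fingers close. It prints the time, the measured TCP pose, the force, the opening and the grip force at its end. Input that does not fit is refused with a message, and nothing moves.
- env.get_state(): the state, without advancing time (a new reading comes with each control period).
- env.read_camera(name): name is "side" or "top" or "wrist"; returns the picture (400x640x3 uint8, red, green, blue); there is no depth.
- env.calibration(name): a dict with "K" (3x3 intrinsics, pixels), "view" (4x4, takes a point from world to camera coordinates). Camera axes: x right, y down, z forward; pixel columns grow to the right and rows downward; lengths in m; the calibration is good to about 2 mm. A picture is of the moment at which its call begins: read the wrist's pose just before it. calibration takes no time and is no camera call; for the wrist camera it gives the pose at the moment of the call.
- env.job_done(): hands the job in; it is judged then, once.
The state is a dict: "clock": time; "joint_positions": joint angles; "qd": joint speeds; "joint_efforts": joint torques, N m; "position": TCP position; "tcp_rot": TCP orientation; "wrist_force": force on the tool from outside, world axes, zero at the start; "moment": the same for the moment, N m; "grip_width": finger opening in m; "gripper_force": force on a finger pad.
Only numpy, scipy, OpenCV 4.12 (cv2) and the standard library are available. Lean on these libraries where they do the work, as an engineer would, in place of code of your own. Each camera call takes 0.05 s, during which the arm holds its last target. There are 200 camera calls.

TASK

A lidded parts case stands on its end on the build sheet. First move the small print lying in front of it into the blue tray; then push the case over by its upper part, without lifting it, so that it lands on its four feet, and then pick it up and set it gently on the other case, all four feet seated in the recesses of that lid. Leave the other case where it is, do not shift or tip the two tall prints, the jar or the spool, and let go of everything at the end.

Things in the scene. Friction and masses are not known exactly. Their poses are not given: they have to be found in the camera images.
- case: Case to tip and stack: grey body, orange lid, 4 black feet; 170 long, 64 wide, 54 mm thick with 6 mm feet; 0.2-0.45 kg. Starts standing on its end. Origin: centre of that end. Own axes: z along its length (up at first), x from lid to feet (the way to fall; points down once it lies on its feet), y its width. Lid face at x = -24 mm, base face +24, foot tips +30.
- case_feet (a point): Point on the case: middle of the four feet, in the plane of their undersides; at (30, 0, 85) mm in the case's frame, the centre of its length and width; same axes. The lid's top is 54 mm above it when the case lies on its feet. The feet taper from 13 mm across at the root to 10 mm at the tip.
- case_edge (a point): Point on the case: middle of the bottom edge over which it tips (leant over 16 degrees it falls by itself); at (24, 0, 0) mm in the case's frame.
- lower: The other case, same kind and size, 0.9 kg, lying loose on its feet, lid up, 54 mm high. Origin under its centre, on the sheet; x along its 170 mm length, y across its 64 mm width, z up. Its lid has four square recesses 15 mm wide (mouth chamfered), 5 mm deep, at (+-68, +-18) mm; the feet of both cases have the same spacing. The stacked case may point either way along x.
- lower_seat (a point): Point on the other case: centre of the lid at the level of the recess floors, 49 mm above its underside; a seated case's feet middle is at this point.
- bracket: The small print in the way: white block 40 (x) x 28 (y) x 16 (z) mm with a black hub on top, 20 mm across and 8 mm high (24 mm in all), 40 g. It lies on the sheet 135 to 165 mm ahead (case x) of the standing case's origin, turned any way. Origin: centre of its underside.
- tray: Blue open tray fixed to the sheet, outside 160 (x) x 130 (y) x 45 (z) mm, walls and floor 4 mm. Origin: centre of its underside.
- print_white: Tall printed part, white with a black strip, bystander: round, 50 mm across, 120 mm high, standing on the +y side of the case. Origin: centre of its underside.
- print_green: Tall printed part, green with a white strip, bystander: same size, on the -y side of the case. Origin: centre of its underside.
- jar: White jar with black cap and red label, bystander: 60 mm across, 90 mm high, near one end of the other case. Origin: centre of its underside.
- spool: Spool with yellow flanges and black filament lying flat, bystander: 100 mm across, 50 mm high, near the tray. Origin: centre of its underside.

How it is judged:
On the way, in this order (a step that is already met when the one before it is completed fails the run):
1. the small print lies released in the blue tray (x of bracket in the frame of tray between -0.074 and 0.074 m and y of bracket in the frame of tray between -0.059 and 0.059 m and height (world z) of bracket below 0.04 m and contact force between the fingers and bracket below 0.1 N), for 0.2 s.
2. the case lies at rest on its four feet on the sheet, lid up (angle between case's own x axis and vertical above 3.02 rad and height (world z) of case_feet below 0.006 m and linear speed of case below 0.03 m/s), for 0.2 s.
3. the case sits on the other case with its feet in the lid's recesses, released (horizontal distance between case_feet and lower_seat below 0.004 m and z of case_feet in the frame of lower_seat below 0.002 m and angle between case's own x axis and vertical above 3.08 rad and angle between the z axis of case and the x axis of lower, either way round below 0.05 rad and linear speed of case below 0.02 m/s and contact force between the fingers and case below 0.1 N), for 0.2 s.
At the end, for the whole second after the job is handed in: Small print in the tray; case released on the other case, lid up, level and aligned (either way round) within 3 degrees, feet middle within 4 mm sideways of the seat and at most 2 mm above the recess floors; other case within 20 mm of its start (all of step 1 and all of step 3 and distance of lower from where it was at the start of the episode below 0.02 m); the robot touches nothing.
It fails at once if the case is lifted off the sheet before it lies flat (tipping edge over 30 mm up while the case leans more than 25 degrees from lying) (angle between case's own x axis and vertical below 2.7 rad and height (world z) of case_edge above 0.03 m).
It fails at once if the case is dropped or pressed hard onto the other case (over 60 N) (contact force between case and lower above 60 N).
It fails at once if the other case is shifted more than 20 mm (distance of lower from where it was at the start of the episode above 0.02 m).
It fails at once if a tall print is shifted more than 15 mm or tipped more than 17 degrees (distance of any of print_white, print_green from where it was at the start of the episode above 0.015 m or angle between any of print_white, print_green's own z axis and vertical above 0.3 rad).
It fails at once if the jar or spool is shifted more than 15 mm or tipped more than 17 degrees (distance of any of jar, spool from where it was at the start of the episode above 0.015 m or angle between any of jar, spool's own z axis and vertical above 0.3 rad).
It also fails if it takes over 72 s, if anything falls off the work surface, if the arm or the gripper's body presses on something with over 40 N, if the wrist force passes 120 N, or if a joint passes its speed limit or range.

## Working session

There is one attempt and no reset: what is moved stays moved. The work goes in short steps, Python scripts to look and compute and a shell command to move; the robot and the scene stay as the last step left them, time stands still between calls to the robot, and variables do not carry over. Pictures are saved under pics/ and viewed, at most 10 in all, crops included, and the job is handed in when it is done.

```bash
ls; mkdir -p pics
python3 - <<'E'
from rig import env
import cv2
for n in("top","side"):
    im=env.read_camera(n); cv2.imwrite(f"pics/{n}0.png",im[:,:,::-1])
    c=env.calibration(n); print(n,c["K"],c["view"])
print(env.get_state(),env.pinch_z)
E
```

```text
drive.py
pics
rig.py
top [[422.02879612   0.         317.96385499]
 [  0.         422.02879612 200.97462283]
 [  0.           0.           1.        ]] [[ 0.01449663 -0.99972684 -0.01833311  0.01008486]
 [-0.98311251 -0.01090577 -0.1826769   0.53627734]
 [ 0.18242706  0.02067171 -0.98300206  1.20492438]
 [ 0.          0.          0.          1.        ]]
side [[425.82551573   0.         316.5647742 ]
 [  0.         425.82551573 196.24993551]
 [  0.           0.           1.        ]] [[ 0.98797489 -0.154166    0.01176661 -0.52489245]
 [-0.07305068 -0.53250805 -0.84326673  0.11029421]
 [ 0.13626887  0.8322668  -0.53736652  0.93886657]
 [ 0.          0.          0.          1.        ]]
{'clock': 0.1, 'joint_positions': array([ 9.86718715e-01,  3.81152471e-01,  1.29814452e+00, -7.83650240e-07,
        1.46358442e+00, -2.15286456e-01]), 'qd': array([ 0.00227124, -0.00101432, -0.00166053,  0.00013096, -0.00046096,
       -0.00035338]), 'joint_efforts': array([ 4.11442219e-03, -4.38649535e+01, -2.24911827e+01,  7.15087191e-02,
        3.41797562e-02, -8.55977305e-05]), 'position': array([0.19810924, 0.51278787, 0.21070036]), 'tcp_rot': array([-5.75926476e-01, -3.08784122e+00,  1.86501395e-03]), 'wrist_force': array([-0.41567422, -0.19905541, -0.23072617]), 'moment': array([0.03851566, 0.00206065, 0.01891439]), 'gripper_force': 0.0, 'grip_width': 0.08810446422685875} 0.0187
```
View pics/top0.png

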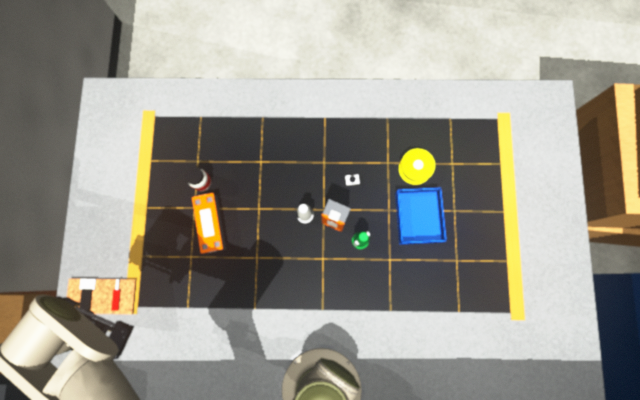

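View pics/side0.png

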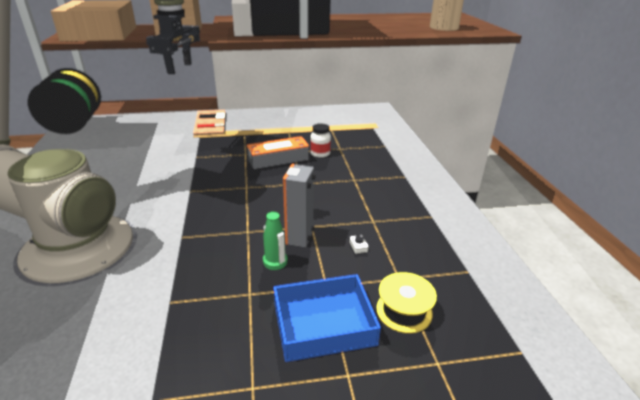

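The top view (robot at the bottom, +x up, +y left) shows:
- the standing case at (336,212), with its feet facing the bracket at (352,180)
- the lower case at (207,222), with the jar at (200,180)
- the tray at (421,215) and the spool at (417,166)
- the white print at (305,212) and the green print at (361,239)

The side view agrees with this.

Create h.py:
```python
from rig import env
import cv2, numpy as np
from scipy.spatial.transform import Rotation as R
def p2w(n,uv,z,c=None):
    c=c or env.calibration(n); V=c["view"]; d=np.linalg.inv(c["K"])@[uv[0],uv[1],1]
    d=V[:3,:3].T@d; o=-V[:3,:3].T@V[:3,3]; return o+d*(z-o[2])/d[2]
def w2p(n,p,c=None):
    c=c or env.calibration(n); q=c["view"][:3,:3]@np.array(p,float)+c["view"][:3,3]; q=c["K"]@q; return q[:2]/q[2]
def blob(im,mask,n=1,off=(0,0)):
    m=mask.astype(np.uint8); k,l,s,ce=cv2.connectedComponentsWithStats(m)
    i=np.argsort(-s[1:,4])[:n]+1
    return [(s[j].tolist(),ce[j],l==j) for j in i]
def tool(dw,yaw=0,s=None):
    s=s or env.get_state(); return R.from_rotvec(s["tcp_rot"]).inv().apply(dw)
```

Run:
```python
from h import *
im=cv2.imread("pics/top0.png"); b,g,r=[im[:,:,i].astype(int) for i in range(3)]
def rep(nm,mask,z,box):
    m=np.zeros(mask.shape,bool); x0,y0,x1,y1=box; m[y0:y1,x0:x1]=mask[y0:y1,x0:x1]
    s,c,l=blob(im,m)[0]; pts=np.argwhere(l)[:,::-1].astype(np.float32); rc=cv2.minAreaRect(pts)
    bx=[p2w("top",p,z)[:2].round(3).tolist() for p in cv2.boxPoints(rc)]
    print(nm,s,p2w("top",c,z)[:2].round(4),p2w("top",rc[0],z)[:2].round(4),bx)
rep("bracket",(b>130)&(r>130),.016,(340,170,365,192))
rep("tray",(b>120)&(r<90),.045,(385,175,455,255))
rep("lower",(r>150),.054,(180,185,230,260))
rep("casetop",(r>100),.17,(318,195,352,235))
rep("spool",(r>150)&(b<90),.05,(390,145,445,190))
a=cv2.resize(im[150:260,290:400],None,fx=5,fy=5,interpolation=cv2.INTER_CUBIC)
cv2.imwrite("pics/crop1.png",a)
```

```text
bracket [345, 174, 15, 12, 136] [ 0.6102 -0.0859] [ 0.6107 -0.0861] [[0.628, -0.065], [0.628, -0.108], [0.594, -0.108], [0.593, -0.065]]
tray [396, 187, 51, 58, 2600] [ 0.4971 -0.287 ] [ 0.4978 -0.2881] [[0.578, -0.214], [0.588, -0.356], [0.42, -0.36], [0.41, -0.221]]
lower [191, 193, 32, 60, 1335] [0.4685 0.3442] [0.4671 0.3451] [[0.546, 0.4], [0.559, 0.33], [0.39, 0.291], [0.377, 0.36]]
casetop [318, 195, 34, 40, 725] [ 0.4771 -0.0278] [ 0.4691 -0.0185] [[0.444, 0.04], [0.531, 0.001], [0.495, -0.077], [0.408, -0.037]]
spool [395, 148, 41, 37, 970] [ 0.6454 -0.2767] [ 0.6469 -0.2768] [[0.642, -0.201], [0.726, -0.283], [0.652, -0.352], [0.569, -0.271]]
```

View pics/crop1.png

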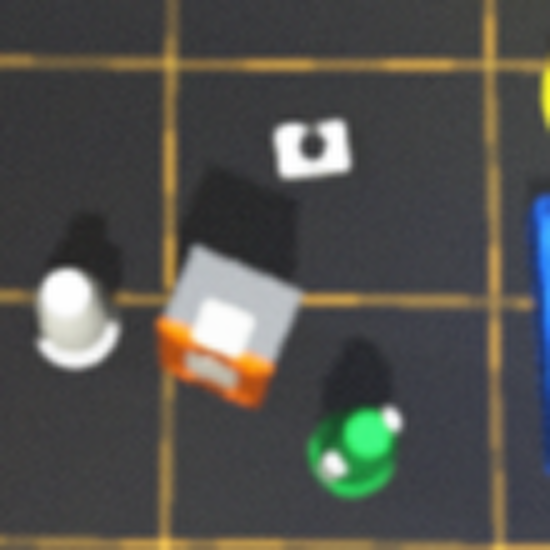

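The crop shows the upright case with its feet-side top corners at (195,247) and (302,292) in crop pixels. The bracket spans (275,120)-(350,178) and is nearly square to the world axes, with its long side along y.

Run:
```python
from h import *
f=lambda u,v:(290+(u+.5)/5-.5,150+(v+.5)/5-.5)
a=p2w("top",f(195,247),.17);b=p2w("top",f(302,292),.17);d=p2w("top",f(157,322),.17);e=p2w("top",f(277,366),.17)
print(a,b,d,e,np.linalg.norm(a-b))
y=(a-b)/np.linalg.norm(a-b); x=np.array([y[1],-y[0],0]); print("yaw",np.degrees(np.arctan2(x[1],x[0])))
o=(a+b)/2-x*.024; o[2]=0; print("case",o, (np.array([.6105,-.086,0])-o)@x,(np.array([.6105,-.086,0])-o)@y)
for p in[(275,127),(343,120),(350,171),(284,178)]: print(p2w("top",f(*p),.016)[:2].round(4))
for nm,t in(("white",(66,292)),("green",(370,432))): print(nm,p2w("top",f(*t),.12)[:2].round(3))
s=env.get_state(); M=R.from_rotvec(s["tcp_rot"]).as_matrix(); print(M.round(3)); 
print("to",M.T@(np.array([.6105,-.086,.21])-s["position"]))
c=env.calibration("wrist");V=c["view"];print("wristcam",M.T@(-V[:3,:3].T@V[:3,3]-s["position"]),(M.T@V[:3,:3].T).round(2),c["K"][0,0])
```

```text
[ 0.51944535 -0.0140417   0.17      ] [ 0.49561392 -0.07139808  0.17      ] [0.47851103 0.00581154 0.17      ] [ 0.45564396 -0.05817507  0.17      ] 0.06211031608908238
yaw -22.562762630363594
case [ 0.4853666  -0.03351121  0.        ] 0.13569536200031418 -0.0004581986771532154
[ 0.6247 -0.0633]
[ 0.6296 -0.1052]
[ 0.5974 -0.1094]
[ 0.5926 -0.069 ]
white [0.503 0.058]
green [ 0.426 -0.112]
[[-0.933  0.36  -0.001]
 [ 0.36   0.933 -0.001]
 [ 0.    -0.001 -1.   ]]
to [-0.6005193  -0.40986462  0.00105158]
wristcam [ 0.07963247 -0.00022265 -0.17342869] [[ 0.   -0.95 -0.3 ]
 [ 1.    0.    0.  ]
 [-0.   -0.3   0.95]] 309.6041266736945
```

```bash
python3 - <<'E'
from h import *
s=env.get_state(); print(tool(np.array([.467,.345,.23])-s["position"]))
E
echo '[[-0.31, -0.06, -0.02, -0.2], [-0.31, -0.06, -0.02, -0.2], [-0.31, -0.06, -0.02, -0.2], [-0.31, -0.06, -0.02, -0.2], [-0.31, -0.06, -0.02, -0.2], [-0.31, -0.06, -0.02, -0.2], [-0.31, -0.06, -0.02, -0.2], [-0.31, -0.06, -0.02, -0.2]]' | python3 drive.py
echo '[[0, 0, 0, 0], [0, 0, 0, 0], [0, 0, 0, 0], [0, 0, 0, 0]]' | python3 drive.py
python3 - <<'E'
from h import *
import pickle
c=env.calibration("wrist"); im=env.read_camera("wrist"); cv2.imwrite("pics/w1.png",im[:,:,::-1]); pickle.dump(c,open("w1.pkl","wb"))
E
```

```text
[-0.3112918  -0.05959886 -0.01931007]
clock: 0.77
position: [0.4684, 0.343, 0.231]
tcp_rot: [-0.268, -3.13, 0.001]
wrist_force: [0.1, 0.2, 0.3]
grip_width: 0.0881
gripper_force: 0.0
clock: 1.1
position: [0.4647, 0.346, 0.2312]
tcp_rot: [-0.262, -3.13, 0.0]
wrist_force: [-0.6, 0.2, 0.5]
grip_width: 0.0883
gripper_force: 0.0
```

View pics/w1.png

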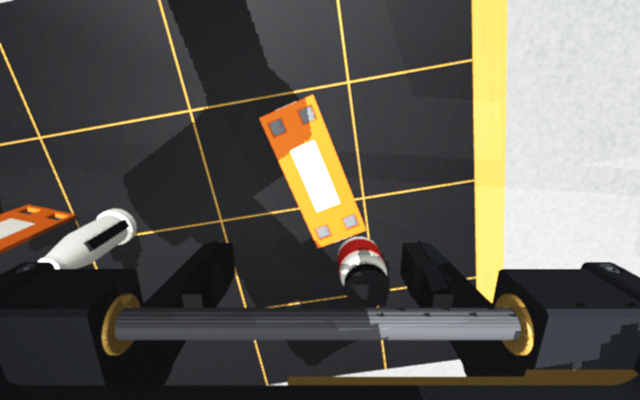

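The wrist view shows the lower case with its recesses at about (277,127), (307,115), (322,231) and (350,220). The jar stands beyond its far-x end, at (362,265).

```bash
cat > low.py <<'E'
from h import *
import pickle
def recs(im,c,guess,z=.0515,r=13):
    hsv=cv2.cvtColor(im,cv2.COLOR_BGR2HSV); out=[]
    for u,v in guess:
        m=np.zeros(im.shape[:2],bool); m[v-r:v+r,u-r:u+r]=(hsv[v-r:v+r,u-r:u+r,1]<110)
        l=[b for b in blob(im,m,4) if b[2][v,u]]; s,ce,_=l[0]; out.append(p2w("wrist",ce,z,c)[:2]); print(s,ce.round(1),out[-1].round(4))
    return np.array(out)
E
python3 - <<'E'
from low import *
im=cv2.imread("pics/w1.png"); c=pickle.load(open("w1.pkl","rb"))
P=recs(im,c,[(277,127),(307,115),(322,231),(350,220)],r=10)
print("ctr",P.mean(0),"sides",[np.linalg.norm(P[i]-P[j]).round(4) for i,j in((0,1),(2,3),(0,2),(1,3))],np.degrees(np.arctan2(*((P[2]+P[3]-P[0]-P[1])[::-1]))))
hsv=cv2.cvtColor(im,cv2.COLOR_BGR2HSV); m=(hsv[:,:,1]>110)&(hsv[:,:,2]>100); m[:90]=0;m[255:]=0;m[:,:250]=0;m[:,365:]=0
l=blob(im,m)[0][2]; rc=cv2.minAreaRect(np.argwhere(l)[:,::-1].astype(np.float32)); print(rc,[p2w("wrist",p,.054,c)[:2].round(4) for p in cv2.boxPoints(rc)])
s=env.get_state(); print(tool(np.array([.611,-.0866,.231])-s["position"]),R.from_rotvec(s["tcp_rot"]).as_matrix().round(3)[:,1])
E
```

```text
[269, 119, 17, 17, 173] [277. 127.] [0.4048 0.3107]
[299, 106, 16, 17, 180] [306.7 114.3] [0.3968 0.3458]
[316, 226, 14, 12, 118] [322.6 231.3] [0.5373 0.3405]
[343, 215, 15, 13, 127] [350.  220.9] [0.5293 0.3757]
ctr [0.46704129 0.34319611] sides [np.float64(0.036), np.float64(0.0361), np.float64(0.1359), np.float64(0.1358)] 12.70488582578762
((303.58905029296875, 172.09588623046875), (153.99131774902344, 115.9907455444336), 83.9909896850586) [array([0.3714, 0.2749]), array([0.3798, 0.3993]), array([0.5608, 0.3955]), array([0.5534, 0.2504])]
[-2.16245588e-01 -4.02310678e-01  2.62025957e-04] [ 0.166  0.986 -0.   ]
```

```bash
echo '[[-0.216, -0.402, 0, -0.285], [-0.216, -0.402, 0, -0.285], [-0.216, -0.402, 0, -0.285], [-0.216, -0.402, 0, -0.285], [-0.216, -0.402, 0, -0.285], [-0.216, -0.402, 0, -0.285], [-0.216, -0.402, 0, -0.285], [-0.216, -0.402, 0, -0.285]]' | python3 drive.py .088 >/dev/null
python3 - <<'E'
from h import *
s=env.get_state(); print(tool(np.array([.611,-.0866,.231])-s["position"]),R.from_rotvec(s["tcp_rot"]).as_matrix().round(3)[:,1],s["position"])
E
```

```text
[-0.02662825 -0.12552904  0.00059334] [-0.118  0.993 -0.   ] [0.56979296 0.0349261  0.23158331]
```

```bash
echo '[[-0.025, -0.122, 0.08, 0], [-0.025, -0.122, 0.08, 0], [-0.025, -0.122, 0.08, 0], [-0.025, -0.122, 0.08, 0], [-0.025, -0.122, 0.08, 0], [-0.025, -0.122, 0.08, 0], [-0.025, -0.122, 0.08, 0]]' | python3 drive.py >/dev/null
python3 - <<'E'
from h import *
import pickle
s=env.get_state();c=env.calibration("wrist"); im=env.read_camera("wrist"); cv2.imwrite("pics/w2.png",im[:,:,::-1]); pickle.dump(c,open("w2.pkl","wb"))
print(s["position"],tool(np.array([.611,-.0866,.021])-s["position"]),R.from_rotvec(s["tcp_rot"]).as_matrix().round(3)[:,1])
print(w2p("wrist",[.611,-.0866,.024],c))
E
```

```text
[ 0.60892916 -0.0809708   0.1522364 ] [-0.00117581 -0.00576599  0.13124153] [-0.117  0.993 -0.   ]
[311.07066496 186.21807354]
```

View pics/w2.png

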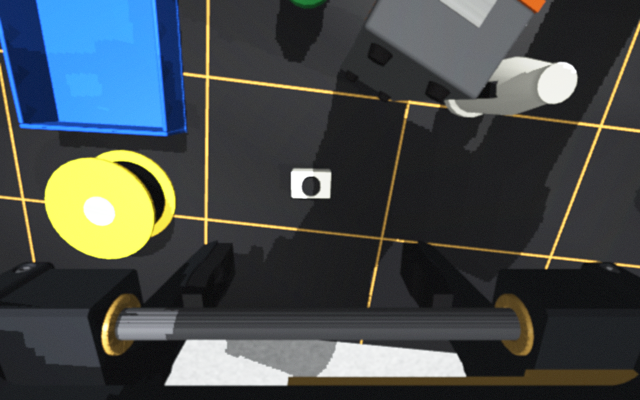

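The bracket's hub is at (311,186), exactly where predicted, and the block is square to the fingers. The spool at (100,205) and the case are well clear.

```bash
echo '[[-0.001, -0.006, 0.03, 0], [-0.001, -0.006, 0.07, 0], [-0.001, -0.006, 0.11, 0], [-0.001, -0.006, 0.135, 0], [-0.001, -0.006, 0.147, 0], [-0.001, -0.006, 0.147, 0], [-0.001, -0.006, 0.147, 0]]' | python3 drive.py | head -2
echo '[[0, 0, 0, 0], [0, 0, 0, 0], [0, 0, 0, 0], [0, 0, 0, 0], [0, 0, 0, 0], [0, 0, 0, 0], [0, 0, 0, 0], [0, 0, 0, 0]]' | python3 drive.py 0 15; echo '[[0, 0, -0.02, 0], [0, 0, -0.06, 0], [0, 0, -0.10, 0], [0, 0, -0.14, 0], [0, 0, -0.16, 0], [0, 0, -0.16, 0]]' | python3 drive.py
python3 - <<'E'
from h import *
s=env.get_state();print(s["position"],tool(np.array([.498,-.287,.16])-s["position"]))
E
```

```text
clock: 3.03
position: [0.611, -0.0873, 0.0053]
clock: 3.7
position: [0.6106, -0.0884, 0.0043]
tcp_rot: [-0.182, 3.136, -0.0]
wrist_force: [0.6, -0.2, 0.0]
grip_width: 0.0371
gripper_force: 0.0
clock: 4.2
position: [0.6124, -0.0889, 0.1697]
tcp_rot: [-0.182, 3.128, -0.006]
wrist_force: [0.4, -0.6, 0.2]
grip_width: 0.0004
gripper_force: 0.0
[ 0.61235918 -0.08888449  0.16966904] [ 0.13665837 -0.1834663   0.00926698]
```

The fingers hadn't closed yet when I lifted, since they move at roughly 75 mm/s. I'll re-open them and find the bracket again.

```bash
echo '[[0, 0, 0.02, 0], [0, 0, 0.02, 0], [0, 0, 0.02, 0]]' | python3 drive.py .07|head -1
cat > br.py <<'E'
from h import *
s=env.get_state();c=env.calibration("wrist"); im=env.read_camera("wrist")[:,:,::-1].copy(); cv2.imwrite("pics/w3.png",im)
m=(im.min(2)>120); m[:130]=0;m[240:]=0;m[:,:230]=0;m[:,410:]=0
st,ce,l=blob(im,m)[0]; pts=np.argwhere(l)[:,::-1].astype(np.float32); rc=cv2.minAreaRect(pts); q=[p2w("wrist",p,.016,c)[:2] for p in cv2.boxPoints(rc)]
print(st,rc,np.round(q,4).tolist(),np.mean(q,0),[np.linalg.norm(q[i]-q[i-1]).round(4) for i in range(2)])
t=np.append(np.mean(q,0),.005); print(s["position"],tool(t-s["position"]),s["grip_width"])
E
python3 br.py
```

```text
clock: 4.45
[297, 171, 41, 31, 868] ((317.0, 186.0), (30.0, 40.0), 90.0) [[0.5969, -0.1091], [0.5923, -0.0698], [0.6231, -0.0656], [0.6278, -0.1061]] [ 0.60999094 -0.08765695] [np.float64(0.0311), np.float64(0.0395)]
[ 0.60968075 -0.08806835  0.1426191 ] [-0.00062769  0.00024188  0.13761842] 0.018326638853335943
```

```bash
echo '[[0, 0, 0.02, 0], [0, 0, 0.04, 0], [0, 0, 0.06, 0], [0, 0, 0.07, 0], [0, 0, 0.08, 0], [0, 0, 0.09, 0], [0, 0, 0.09, 0], [0, 0, 0.09, 0]]' | python3 drive.py .075; echo '[[0, 0, 0.02, 0], [0, 0, 0.04, 0], [0, 0, 0.047, 0], [0, 0, 0.047, 0], [0, 0, 0.047, 0]]' | python3 drive.py
echo '[[0, 0, 0, 0], [0, 0, 0, 0], [0, 0, 0, 0], [0, 0, 0, 0], [0, 0, 0, 0], [0, 0, 0, 0], [0, 0, 0, 0], [0, 0, 0, 0]]' | python3 drive.py 0.02 15; echo '[[0, 0, 0, 0], [0, 0, 0, 0], [0, 0, 0, 0], [0, 0, 0, 0]]' | python3 drive.py
```

```text
clock: 5.17
position: [0.6107, -0.0884, 0.0544]
tcp_rot: [-0.182, 3.136, -0.0]
wrist_force: [-0.0, 0.2, 0.4]
grip_width: 0.0747
gripper_force: 0.0
clock: 5.58
position: [0.6111, -0.0885, 0.0082]
tcp_rot: [-0.182, 3.135, -0.001]
wrist_force: [0.7, -0.4, 0.1]
grip_width: 0.0751
gripper_force: 0.0
clock: 6.25
position: [0.6105, -0.0883, 0.0072]
tcp_rot: [0.182, -3.136, -0.0]
wrist_force: [-0.3, -0.1, 0.5]
grip_width: 0.0237
gripper_force: 0.0
clock: 6.58
position: [0.6106, -0.0883, 0.0072]
tcp_rot: [0.182, -3.136, -0.0]
wrist_force: [0.8, 0.4, 0.1]
grip_width: 0.02
gripper_force: 0.0
```

Run:
```python
from h import *
im=env.read_camera("wrist")[:,:,::-1]
c=env.calibration("wrist"); print(w2p("wrist",[.6105,-.088,.007],c),w2p("wrist",[.6105,-.088,.026],c))
cv2.imwrite("pics/w4.png",im)
```

```text
[317.0230694  238.36789893] [316.98223703 252.76130249]
```

View pics/w4.png

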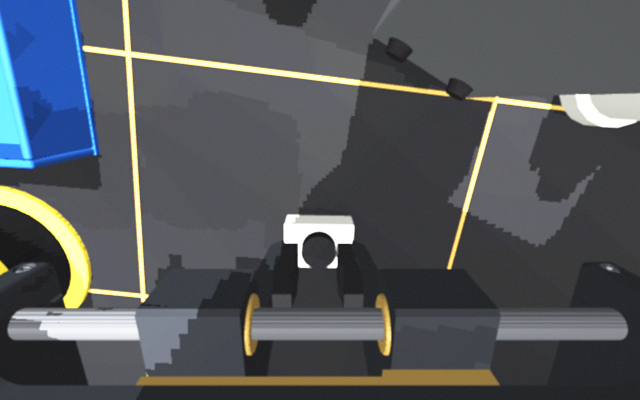

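The block sits under and between the fingertips, with the hub at (318,248) between the pads. With the fingers open the tips sit higher than the TCP. I'll close on the hub and see whether it holds.

```bash
echo '[[0, 0, 0, 0], [0, 0, 0, 0], [0, 0, 0, 0], [0, 0, 0, 0], [0, 0, 0, 0], [0, 0, 0, 0], [0, 0, 0, 0], [0, 0, 0, 0]]' | python3 drive.py 0 15
```

```text
clock: 7.3
position: [0.6106, -0.0883, 0.0073]
tcp_rot: [0.182, -3.136, -0.0]
wrist_force: [0.8, 0.3, -0.5]
grip_width: 0.0003
gripper_force: 0.0
```

Run:
```python
from h import *
im=env.read_camera("wrist")[:,:,::-1]; s=env.read_camera("side")[:,:,::-1]
u,v=w2p("side",[.61,-.088,.01]).astype(int); print(u,v)
a=cv2.resize(im[190:310,230:400],None,fx=3.5,fy=3.5,interpolation=cv2.INTER_CUBIC)[:400]; b=cv2.resize(s[v-50:v+20,u-40:u+40],(0,0),fx=5,fy=5,interpolation=cv2.INTER_CUBIC)
o=np.zeros((600,800,3),np.uint8); a=cv2.resize(a,(400,280)); o[:280,:400]=a; o[:350,400:800]=b; cv2.imwrite("pics/w5.png",o[:350])
```

```text
357 243
```

View pics/w5.png

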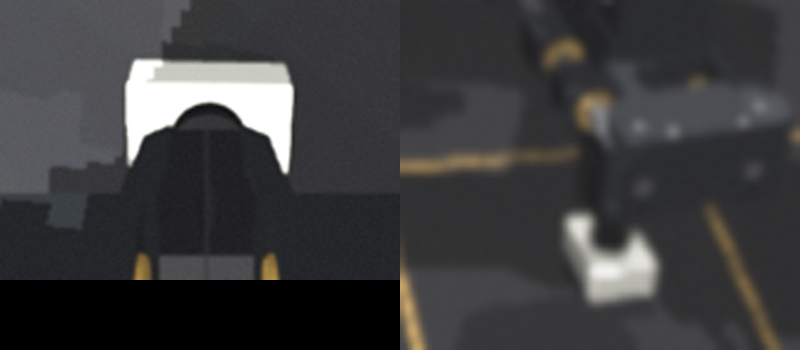

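The closed fingertips rest above the hub, so the real tips sit about 17 mm or more above the reported TCP. I'll open, then lower step by step while watching the force.

```bash
echo '[[0, 0, -0.015, 0], [0, 0, -0.03, 0], [0, 0, -0.03, 0], [0, 0, -0.03, 0], [0, 0, -0.03, 0], [0, 0, -0.03, 0], [0, 0, -0.03, 0], [0, 0, -0.03, 0]]' | python3 drive.py .07|head -1;echo '[[0, 0, 0, 0], [0, 0, 0, 0], [0, 0, 0, 0], [0, 0, 0, 0]]' | python3 drive.py
python3 br.py
echo '[[0, 0, 0.015, 0], [0, 0, 0.03, 0], [0, 0, 0.035, 0], [0, 0, 0.035, 0]]' | python3 drive.py|sed -n 2,4p; echo '[[0, 0, 0.004, 0], [0, 0, 0.004, 0], [0, 0, 0.004, 0]]' | python3 drive.py|sed -n 2,4p
```

```text
clock: 8.07
clock: 8.4
position: [0.6106, -0.0883, 0.0372]
tcp_rot: [0.182, -3.136, -0.0]
wrist_force: [-0.3, 0.4, 0.2]
grip_width: 0.0698
gripper_force: 0.0
[288, 200, 62, 40, 1751] ((318.5, 219.5), (39.0, 61.0), 90.0) [[0.5948, -0.1091], [0.5902, -0.0692], [0.618, -0.065], [0.6228, -0.1066]] [ 0.60645192 -0.08749824] [np.float64(0.0281), np.float64(0.0402)]
[ 0.61055649 -0.08830876  0.03722993] [0.00398409 0.00128078 0.03222979] 0.06977691466184698
position: [0.6099, -0.0881, 0.0011]
tcp_rot: [0.182, -3.134, -0.001]
wrist_force: [-0.2, 0.1, 0.1]
position: [0.6108, -0.0884, -0.0013]
tcp_rot: [-0.182, 3.136, -0.0]
wrist_force: [-0.0, -0.8, -0.3]
```

```bash
for i in 1; do :; done; echo '[[0, 0, 0.004, 0], [0, 0, 0.004, 0], [0, 0, 0.004, 0]]' | python3 drive.py|sed -n '2p;4p'; echo '[[0, 0, 0.004, 0], [0, 0, 0.004, 0], [0, 0, 0.004, 0]]' | python3 drive.py|sed -n '2p;4p'
```

```text
position: [0.6105, -0.0883, -0.0058]
wrist_force: [-0.6, -0.2, -0.7]
position: [0.6104, -0.0883, -0.01]
wrist_force: [0.2, 0.1, 0.3]
```

```bash
echo '[[0, 0, 0.003, 0], [0, 0, 0.003, 0], [0, 0, 0.003, 0]]' | python3 drive.py|sed -n '2p;4p'; echo '[[0, 0, 0, 0], [0, 0, 0, 0], [0, 0, 0, 0], [0, 0, 0, 0], [0, 0, 0, 0], [0, 0, 0, 0], [0, 0, 0, 0], [0, 0, 0, 0]]' | python3 drive.py 0 15|sed -n '2p;4,6p'
```

```text
position: [0.6105, -0.0883, -0.013]
wrist_force: [-0.5, -0.8, -0.2]
position: [0.6106, -0.0883, -0.0127]
wrist_force: [0.2, -0.8, -1.1]
grip_width: 0.039
gripper_force: 15.0
```

Gripped at 39 mm with 15 N. Next I lift it and carry it to the tray.

```bash
echo '[[0, 0, -0.03, 0], [0, 0, -0.07, 0], [0, 0, -0.11, 0], [0.02, -0.03, -0.12, 0], [0.04, -0.06, -0.12, 0], [0.06, -0.09, -0.12, 0], [0.08, -0.12, -0.12, 0], [0.10, -0.14, -0.12, 0]]' | python3 drive.py|sed -n '2p;5,6p'
python3 - <<'E'
from h import *
s=env.get_state();print(tool(np.array([.499,-.288,s["position"][2]])-s["position"]))
E
```

```text
position: [0.5265, -0.2414, 0.1073]
grip_width: 0.0389
gripper_force: 15.0
[ 3.27177581e-02 -4.31481091e-02  2.57659162e-05]
```

```bash
echo '[[0.03, -0.04, 0, 0], [0.03, -0.04, 0.02, 0], [0.03, -0.04, 0.055, 0], [0.03, -0.04, 0.09, 0], [0.03, -0.04, 0.105, 0], [0.03, -0.04, 0.105, 0], [0.03, -0.04, 0.105, 0]]' | python3 drive.py|sed -n '2p;4,6p'
echo '[[0, 0, 0, 0], [0, 0, 0, 0], [0, 0, 0, 0], [0, 0, 0, 0], [0, 0, 0, 0]]' | python3 drive.py .055|sed -n '2p;4,6p'
echo '[[0, 0, -0.03, 0], [0, 0, -0.07, 0], [0, 0, -0.11, 0], [0, 0, -0.15, 0], [0, 0, -0.19, 0], [0, 0, -0.22, 0], [0, 0, -0.22, 0]]' | python3 drive.py 0|sed -n '2p;4,6p'
python3 - <<'E'
from h import *
s=env.get_state()
im=env.read_camera("top")[:,:,::-1]; m=im.min(2)>140; m[:185]=0;m[248:]=0;m[:,:395]=0;m[:,450:]=0
st,ce,_=blob(im,m)[0]; print(st,p2w("top",ce,.02))
u=R.from_euler('z',-22.56,degrees=True); o=np.array([.4854,-.0335,0])
for x in(-.075,-.03,.03): 
  t=o+u.apply([x,0,0]); print(x,t,tool(t-s["position"]))
print(R.from_rotvec(s["tcp_rot"]).as_matrix().round(3)[:,1],s["joint_positions"].round(2))
E
```

```text
position: [0.5023, -0.2821, 0.0022]
wrist_force: [-0.5, -0.1, 0.0]
grip_width: 0.0389
gripper_force: 15.0
position: [0.5025, -0.2823, 0.0029]
wrist_force: [-0.7, -0.4, -0.5]
grip_width: 0.055
gripper_force: 0.0
position: [0.5039, -0.2834, 0.2292]
wrist_force: [0.2, -0.4, 0.5]
grip_width: 0.0105
gripper_force: 0.0
[395, 185, 55, 63, 2294] [ 0.48000444 -0.30806469  0.02      ]
-0.075 [ 0.41613913 -0.0047262   0.        ] [0.05584419 0.28813571 0.22748376]
-0.03 [ 0.45769565 -0.02199048  0.        ] [0.016574   0.26616385 0.22778205]
0.03 [ 0.51310435 -0.04500952  0.        ] [-0.03578626  0.23686803  0.22817977]
[-0.116  0.993 -0.009] [-0.72  0.41  1.19 -0.    1.52 -2.4 ]
```

```bash
echo '[[0.056, 0.288, 0, 0.51], [0.056, 0.288, 0, 0.51], [0.056, 0.288, 0, 0.51], [0.056, 0.288, 0, 0.51], [0.056, 0.288, 0, 0.51], [0.056, 0.288, 0, 0.51], [0.056, 0.288, 0, 0.51], [0.056, 0.288, 0.04, 0.51]]' | python3 drive.py 0|sed -n '2p;5p'
python3 - <<'E'
from h import *
s=env.get_state()
u=R.from_euler('z',-22.56,degrees=True); o=np.array([.4854,-.0335,.115])
t=o+u.apply([-.075,0,0]); print(tool(t-s["position"]))
y=R.from_rotvec(s["tcp_rot"]).as_matrix()[:,1]; print(np.degrees(np.arctan2(y[1],y[0])))
im=env.read_camera("top")[:,:,::-1]
cv2.imwrite("pics/t2.png",cv2.resize(im[140:260,280:460],None,fx=4,fy=4,interpolation=cv2.INTER_CUBIC))
E
```

```text
position: [0.4134, 0.0016, 0.1859]
grip_width: 0.0004
[-0.00430105 -0.00499323  0.07096422]
67.70786004108996
```

View pics/t2.png

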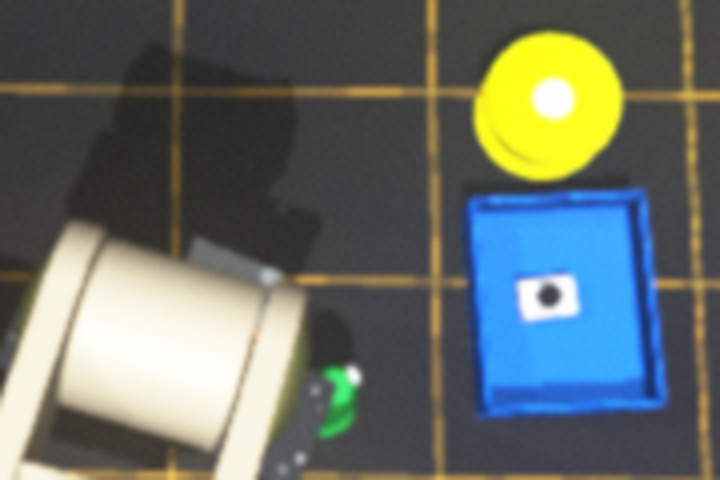

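The bracket lies flat in the middle of the tray at (548,297). Next I drop in behind the case and push.

```bash
echo '[[-0.004, -0.005, 0.03, 0], [-0.004, -0.005, 0.06, 0], [-0.004, -0.005, 0.071, 0], [-0.004, -0.005, 0.071, 0], [-0.004, -0.005, 0.071, 0]]' | python3 drive.py|sed -n '2p;4p'
echo '[[-0.01, 0, 0, 0], [-0.02, 0, 0, 0], [-0.028, 0, 0, 0], [-0.034, 0, 0, 0], [-0.04, 0, 0, 0], [-0.046, 0, 0, 0], [-0.052, 0, 0, 0], [-0.058, 0, 0, 0]]' | python3 drive.py|sed -n '2p;4p'
```

```text
position: [0.4149, -0.0092, 0.111]
wrist_force: [-0.3, 0.3, -0.2]
position: [0.4691, -0.0312, 0.1113]
wrist_force: [-0.3, 0.6, 0.7]
```

```bash
echo '[[-0.006, 0, 0, 0], [-0.012, 0, 0, 0], [-0.018, 0, 0, 0], [-0.024, 0, 0, 0]]' | python3 drive.py|sed -n '2p;4p';python3 - <<'E'
from h import *
im=env.read_camera("side")[:,:,::-1]
cv2.imwrite("pics/s2.png",cv2.resize(im[120:300,220:440],None,fx=2.5,fy=2.5))
E
```

```text
position: [0.4914, -0.0405, 0.1113]
wrist_force: [0.0, 0.2, -0.6]
```

View pics/s2.png

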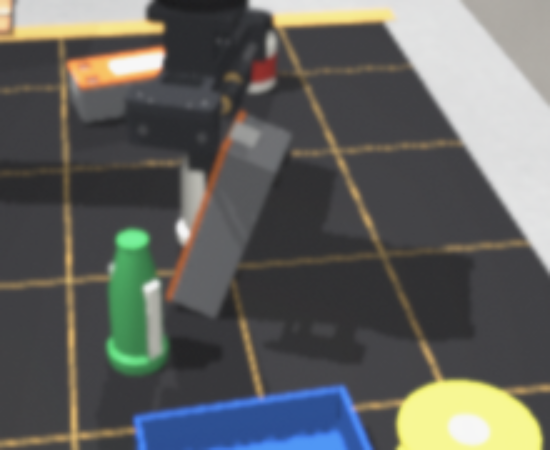

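The case is leaning about 20° and falling clear of the fingers. I back off, wait, then look from above.

```bash
echo '[[0.01, 0, -0.01, 0], [0.02, 0, -0.03, 0], [0.02, 0, -0.05, 0], [0.02, 0, -0.07, 0], [0.02, 0, -0.09, 0], [0.02, 0, -0.11, 0], [0.02, 0, -0.13, 0], [0.02, 0, -0.13, 0]]' | python3 drive.py .088|sed -n '2p;4p'
echo '[[-0.04, 0, 0, 0], [-0.08, 0, 0, 0], [-0.11, 0, 0, 0], [-0.12, 0, 0, 0], [-0.12, 0, 0, 0], [-0.12, 0, 0, 0]]' | python3 drive.py|sed -n '2p;4p'
python3 - <<'E'
from h import *
import pickle
c=env.calibration("wrist"); im=env.read_camera("wrist")[:,:,::-1]; cv2.imwrite("pics/w6.png",im); pickle.dump(c,open("w6.pkl","wb"))
hsv=cv2.cvtColor(im.copy(),cv2.COLOR_BGR2HSV); m=(hsv[:,:,1]>140)&(hsv[:,:,2]>90)&(hsv[:,:,0]<20)
for st,ce,l in blob(im,m,4): print(st,ce.round(1),p2w("wrist",ce,.054,c).round(4))
st,ce,l=blob(im,m)[0]; k=((~l)&(hsv[:,:,1]<110)).astype(np.uint8)
x,y,w,h,_=st
for st,ce,l in blob(im,k[y:y+h,x:x+w],9): print(st,(ce+[x,y]).round(1))
E
```

```text
position: [0.4736, -0.0329, 0.2447]
wrist_force: [-0.4, -0.3, 0.8]
position: [0.5828, -0.0785, 0.24]
wrist_force: [-0.2, -0.1, -0.2]
[290, 100, 60, 145, 3197] [331.9 159.6] [ 0.5746 -0.0568  0.054 ]
[291, 124, 4, 114, 151] [292.5 182. ] [ 0.5816 -0.1102  0.054 ]
[107, 301, 11, 19, 51] [113.  311.5] [ 0.6545 -0.412   0.054 ]
[384, 176, 11, 24, 47] [389.1 188.1] [ 0.6331 -0.0059  0.054 ]
[16, 44, 28, 68, 1807] [319.1 177.4]
[0, 25, 3, 113, 221] [290.6 191.1]
[0, 0, 50, 22, 186] [311.5 102.4]
[8, 13, 13, 14, 177] [304.  119.5]
[40, 14, 13, 13, 167] [336.  119.9]
[57, 40, 3, 76, 138] [348.4 186. ]
[9, 125, 12, 11, 118] [304.6 230.3]
[38, 126, 12, 10, 116] [333.3 230.4]
[56, 119, 4, 26, 98] [347.6 232.1]
```

View pics/w6.png

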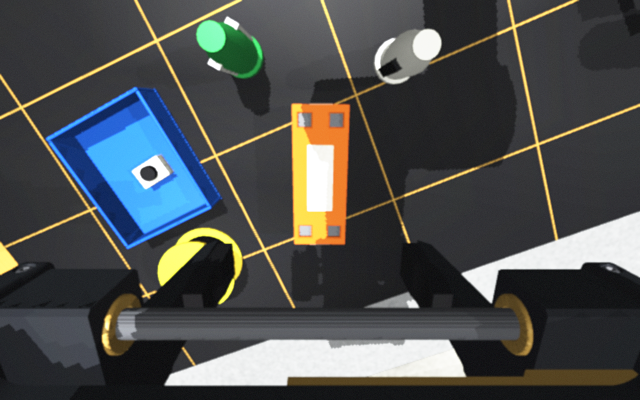

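The case lies flat on its feet, lid up, with recesses at (304,119.5), (336,120), (304.6,230) and (333,230). The prints, tray and spool are all undisturbed.

Run:
```python
from low import *
im=cv2.imread("pics/w6.png"); c=pickle.load(open("w6.pkl","rb"))
P=np.array([p2w("wrist",q,.0515,c)[:2] for q in[(304,119.5),(336,119.9),(304.6,230.3),(333.3,230.4)]])
print("ctr",P.mean(0),"sides",[np.linalg.norm(P[i]-P[j]).round(4) for i,j in((0,1),(2,3),(0,2),(1,3))],np.degrees(np.arctan2(*((P[2]+P[3]-P[0]-P[1])[::-1]))))
s=env.get_state(); print(s["position"],s["grip_width"],tool(np.append(P.mean(0),0.002)-s["position"]))
y=R.from_rotvec(s["tcp_rot"]).as_matrix()[:,1]; print(np.degrees(np.arctan2(y[1],y[0])))
```

```text
ctr [ 0.59004179 -0.07882088] sides [np.float64(0.0363), np.float64(0.0363), np.float64(0.1358), np.float64(0.1355)] -22.950182570894892
[ 0.58240034 -0.07821261  0.24062727] 0.08799419871328804 [-0.00762632  0.0023823   0.23861664]
67.4466316784266
```

```bash
echo '[[-0.008, 0.002, 0.04, 0.007], [-0.008, 0.002, 0.08, 0.007], [-0.008, 0.002, 0.12, 0.007], [-0.008, 0.002, 0.16, 0.007], [-0.008, 0.002, 0.18, 0.007], [-0.008, 0.002, 0.18, 0.007], [-0.008, 0.002, 0.18, 0.007]]' | python3 drive.py|sed -n '2p;4,5p'
echo '[[0, 0, 0.02, 0], [0, 0, 0.035, 0], [0, 0, 0.05, 0], [0, 0, 0.057, 0], [0, 0, 0.057, 0], [0, 0, 0.057, 0]]' | python3 drive.py|sed -n '2p;4,5p'
python3 - <<'E'
from h import *
s=env.get_state(); print(tool(np.array([.5900,-.0788,.002])-s["position"]))
E
```

```text
position: [0.5907, -0.0794, 0.0618]
wrist_force: [0.5, -0.7, 0.6]
grip_width: 0.0878
position: [0.592, -0.08, 0.0059]
wrist_force: [0.8, -0.3, -0.0]
grip_width: 0.0878
[0.002326   0.00029637 0.003936  ]
```

```bash
echo '[[0.002, 0, 0.003, 0], [0.002, 0, 0.003, 0], [0.002, 0, 0.003, 0], [0.002, 0, 0.003, 0], [0.002, 0, 0.003, 0], [0.002, 0, 0.003, 0], [0.002, 0, 0.003, 0], [0.002, 0, 0.003, 0]]' | python3 drive.py .03 35|sed -n '2p;4,6p'
echo '[[0, 0, -0.005, 0], [0, 0, -0.015, 0], [0, 0, -0.03, 0], [0, 0, -0.03, 0]]' | python3 drive.py|sed -n '2p;4,6p'
python3 - <<'E'
from h import *
s=env.get_state(); y=R.from_rotvec(s["tcp_rot"]).as_matrix()[:,1]; print(s["position"],s["moment"],np.degrees(np.arctan2(y[1],y[0])))
print(tool(np.array([.467,.3432,.18])-s["position"]))
E
```

```text
position: [0.5897, -0.079, 0.0018]
wrist_force: [-1.2, 2.6, 5.6]
grip_width: 0.0638
gripper_force: 35.0
position: [0.5906, -0.0795, 0.0338]
wrist_force: [0.6, -0.5, -3.5]
grip_width: 0.0635
gripper_force: 35.0
[ 0.59059068 -0.07950144  0.0337902 ] [-0.02781824 -0.01075022 -0.00363002] 67.03826689472079
[ 0.27813471  0.34101358 -0.14723889]
```

Lifted, carrying about 3.5 N. Now up over the prints and across to the lower case.

```bash
echo '[[0, 0, -0.03, 0], [0, 0, -0.06, 0], [0, 0, -0.095, 0], [0, 0, -0.125, 0], [0.01, 0.01, -0.145, -0.02], [0.03, 0.035, -0.147, -0.1], [0.05, 0.06, -0.147, -0.18], [0.07, 0.085, -0.147, -0.26]]' | python3 drive.py|sed -n '2p;5,6p'
echo '[[0.03, 0.04, 0, 0], [0.05, 0.075, 0, -0.05], [0.08, 0.105, 0, -0.1], [0.09, 0.135, 0, -0.15], [0.11, 0.165, 0, -0.2], [0.12, 0.195, 0, -0.25], [0.125, 0.225, 0, -0.3], [0.125, 0.235, 0, -0.36]]' | python3 drive.py|sed -n '2,3p;5,6p'
python3 - <<'E'
from h import *
s=env.get_state(); y=R.from_rotvec(s["tcp_rot"]).as_matrix()[:,1]; print(s["position"],np.degrees(np.arctan2(y[1],y[0])))
print(tool(np.array([.467,.3432,.12])-s["position"]))
E
```

```text
position: [0.5574, 0.0274, 0.1781]
grip_width: 0.0641
gripper_force: 35.0
position: [0.466, 0.2801, 0.1779]
tcp_rot: [0.352, -3.121, -0.001]
grip_width: 0.0638
gripper_force: 35.0
[0.46600665 0.28009304 0.17794123] 102.87562526571574
[-0.01505303  0.06124262  0.05799491]
```

```bash
echo '[[-0.005, 0.02, 0, 0.003], [-0.01, 0.045, 0, 0.003], [-0.015, 0.061, 0.015, 0.003], [-0.015, 0.061, 0.04, 0.003], [-0.015, 0.061, 0.06, 0.003], [-0.015, 0.061, 0.07, 0.003], [-0.015, 0.061, 0.07, 0.003], [-0.015, 0.061, 0.07, 0.003]]' | python3 drive.py|sed -n '2p;4,6p'
cat > al.py <<'E'
from h import *
s=env.get_state(); y=R.from_rotvec(s["tcp_rot"]).as_matrix()[:,1]; print(s["position"].round(4),R.from_rotvec(s["tcp_rot"]).as_matrix()[:,2].round(4),np.degrees(np.arctan2(y[1],y[0])))
print(tool(np.array([.467,.3432,.051])-s["position"]).round(4),s["wrist_force"].round(1))
E
python3 al.py; sleep 0; echo '[[0, 0, 0, 0], [0, 0, 0, 0], [0, 0, 0, 0]]' | python3 drive.py >/dev/null; python3 al.py
python3 - <<'E'
from h import *
import pickle
c=env.calibration("wrist"); im=env.read_camera("wrist")[:,:,::-1]; cv2.imwrite("pics/w7.png",im)
hsv=cv2.cvtColor(im.copy(),cv2.COLOR_BGR2HSV); m=(hsv[:,:,1]>140)&(hsv[:,:,2]>90)&(hsv[:,:,0]<20)
st,ce,l=blob(im,m)[0]; x,y,w,h,_=st; print(st)
k=((~l)&(hsv[:,:,1]<110)).astype(np.uint8)
for b in blob(im,k[y:y+h,x:x+w],8): print(b[0],(b[1]+[x,y]).round(1))
E
```

```text
position: [0.469, 0.3394, 0.1085]
wrist_force: [0.5, 0.9, -3.5]
grip_width: 0.0637
gripper_force: 35.0
[0.469  0.3394 0.1085] [-2.e-04 -1.e-04 -1.e+00] 102.37050350989902
[0.0011 0.0041 0.0575] [ 0.5  0.9 -3.5]
[0.4692 0.3396 0.1093] [ 1.7e-03  8.0e-04 -1.0e+00] 102.37397631859011
[0.0015 0.0039 0.0583] [-0.7  0.4 -4.4]
[230, 86, 175, 223, 17205]
[50, 117, 75, 106, 7476] [317.3 254.3]
[150, 38, 25, 185, 1766] [398.8 239.5]
[22, 28, 39, 38, 1407] [271.4 132.5]
[114, 28, 39, 38, 1397] [362.6 132.4]
[0, 138, 18, 85, 1136] [236.4 270.1]
[0, 16, 10, 120, 631] [232.9 179. ]
[52, 0, 72, 1, 72] [317.5  86. ]
[173, 12, 2, 12, 14] [403.9 104.2]
```

Run:
```python
from h import *
c=env.calibration("wrist"); s=env.get_state()
for z in(.155,.159,.162):
    a,b=[p2w("wrist",q,z,c)[:2] for q in[(271.4,132.5),(362.6,132.4)]]
    y=(b-a); L=np.linalg.norm(y); y/=L; x=np.array([-y[1],y[0]])
    m=(a+b)/2; 
    for sg in(1,-1): 
        ctr=m+sg*.068*x
        if np.linalg.norm(ctr-s["position"][:2])<.05: print(z,L.round(4),ctr.round(4),np.degrees(np.arctan2(y[1],y[0])),"rel tcp",tool(np.append(ctr,0)-[*s["position"][:2],0]).round(4))
```

```text
0.155 0.0368 [0.4691 0.3402] 102.46819147283576 rel tcp [-0.0001  0.0006  0.    ]
0.159 0.0357 [0.4687 0.3401] 102.46819147283576 rel tcp [ 0.0003  0.0006 -0.    ]
0.162 0.0348 [0.4684 0.3401] 102.46819147283581 rel tcp [ 0.0005  0.0006 -0.    ]
```

```bash
echo '[[0.001, 0.003, 0.01, -0.004], [0.001, 0.003, 0.025, -0.004], [0.001, 0.003, 0.035, -0.004], [0.001, 0.003, 0.042, -0.004], [0.001, 0.003, 0.045, -0.004], [0.001, 0.003, 0.045, -0.004], [0.001, 0.003, 0.045, -0.004], [0.001, 0.003, 0.045, -0.004]]' | python3 drive.py>/dev/null; python3 al.py
```

```text
[0.4675 0.3424 0.0638] [ 1.e-03  5.e-04 -1.e+00] 102.61490743211463
[0.0003 0.0009 0.0128] [-0.1  0.6 -3.6]
```

```bash
echo '[[0, 0, 0.002, 0], [0, 0, 0.004, 0], [0, 0, 0.006, 0], [0, 0, 0.0075, 0], [0, 0, 0.009, 0], [0, 0, 0.0105, 0], [0, 0, 0.0105, 0]]' | python3 drive.py>/dev/null; python3 al.py
```

```text
[0.467  0.3422 0.0524] [-5.e-04 -2.e-04 -1.e+00] 102.61788150141784
[-0.0002  0.001   0.0014] [-0.3  0.3 -3.8]
```

Still carrying the full weight and already below lid level, so the feet are in the recesses. The last millimetres go slowly.

```bash
echo '[[0, 0, 0.0005, 0], [0, 0, 0.001, 0], [0, 0, 0.0015, 0], [0, 0, 0.0015, 0]]' | python3 drive.py>/dev/null; python3 al.py; echo '[[0, 0, 0.0005, 0], [0, 0, 0.001, 0], [0, 0, 0.001, 0]]' | python3 drive.py>/dev/null; python3 al.py
```

```text
[0.4671 0.3422 0.0512] [-0. -0. -1.] 102.61414949051313
[-0.0001  0.001   0.0002] [ 0.1 -0.9 -3.5]
[0.4672 0.3423 0.0507] [ 5.e-04  2.e-04 -1.e+00] 102.62240489623328
[ 0.      0.0009 -0.0003] [-1.8 -1.7  1.8]
```

The load came off at z = 0.0507, where 0.0508 was expected, so the case is seated. I release and retreat.

```bash
echo '[[0, 0, 0, 0], [0, 0, 0, 0], [0, 0, 0, 0], [0, 0, 0, 0], [0, 0, 0, 0], [0, 0, 0, 0]]' | python3 drive.py .088|sed -n '2p;4,6p'; echo '[[0, 0, -0.01, 0], [0, 0, -0.03, 0], [0, 0, -0.06, 0], [0, 0, -0.1, 0], [0, 0, -0.14, 0], [0, 0, -0.18, 0], [0, 0, -0.2, 0], [0, 0, -0.2, 0]]' | python3 drive.py|sed -n '1,2p;4,6p'
python3 - <<'E'
from h import *
s=env.get_state();c=env.calibration("wrist"); im=env.read_camera("wrist")[:,:,::-1]; cv2.imwrite("pics/w8.png",im)
hsv=cv2.cvtColor(im.copy(),cv2.COLOR_BGR2HSV); m=(hsv[:,:,1]>140)&(hsv[:,:,2]>90)&(hsv[:,:,0]<20)
st,ce,l=blob(im,m)[0]; x,y,w,h,_=st; print(st)
k=((~l)&(hsv[:,:,1]<110)).astype(np.uint8)
for b in blob(im,k[y:y+h,x:x+w],8):
    ce=b[1]+[x,y]; print(b[0],ce.round(1),p2w("wrist",ce,.1005,c).round(4))
E
```

```text
position: [0.4672, 0.3423, 0.0502]
wrist_force: [0.9, -0.3, 0.4]
grip_width: 0.0874
gripper_force: 0.0
clock: 23.53
position: [0.4683, 0.3429, 0.2563]
wrist_force: [0.9, 0.5, 0.5]
grip_width: 0.0881
gripper_force: 0.0
[284, 94, 66, 163, 1521]
[18, 45, 31, 74, 2189] [316.6 175.1] [0.4661 0.3426 0.1005]
[0, 97, 19, 66, 336] [288.3 235.2] [0.543  0.3261 0.1005]
[20, 154, 39, 9, 263] [322.9 252.7] [0.5562 0.3704 0.1005]
[43, 10, 15, 15, 214] [334.2 111.1] [0.3968 0.3454 0.1005]
[8, 11, 15, 14, 203] [298.8 111.3] [0.405  0.3103 0.1005]
[59, 111, 7, 52, 198] [347.4 234.9] [0.5276 0.3929 0.1005]
[42, 134, 13, 11, 140] [332. 233.] [0.5292 0.3749 0.1005]
[11, 135, 13, 10, 129] [301.  233.5] [0.5376 0.34   0.1005]
```

The upper lid's recesses measure a 36 mm spacing at the seated height, with the centre 0.5 mm from the seat. I'm handing in.

```bash
echo '[[0, 0, 0, 0], [0, 0, 0, 0], [0, 0, 0, 0], [0, 0, 0, 0]]' | python3 drive.py|head -1; python3 -c "
from rig import env
print(env.job_done())"
```

```text
clock: 23.92
the job is handed in; nothing more can be done
None
```

The job is handed in at about 24 s: the small print is in the tray, and the case was tipped onto its feet and is stacked and released on the other case, about 0.5 mm from the seat by camera; no verdict came back.

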